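Swing the hold-down arms over a circuit board on the preheater

TASK

The circuit board on the preheater has to be secured before rework: with a fingertip, push each of the two steel hold-down arms round on its pivot until the rubber foot at its end stands over the bare round metal pad near the board's edge on that side, then take the hand away. Only push the arms, do not pinch them between the fingers or force them, and do not touch, shift or lift the board. Leave the jar, tweezers and screwdriver where they are.

Things in the scene. Friction and masses are not known exactly. Their poses are not given: they have to be found in the camera images.
- preheater: Black board preheater, 280 x 260 mm and 60 mm high, with a sloped control box on its far side (up to about 100 mm high), fixed on the bench. A grey anodised aluminium frame (top 82 mm above the table) runs round its top, with two dark board rails inside it running front to back. Origin under the housing's centre, x from the robot's side to the control box, y to the left side, z up.
- board: Green circuit board, 150 x 110 x 2 mm, lying loose on the ledges of the two dark rails, top side 86 mm above the table. Origin at the centre of its underside; axes as the preheater's. A finned heatsink, 14 mm high and 38 x 34 mm, stands near the middle; all other components are under 7 mm high. To be left alone.
- left_block: Dark steel block (26 x 34 x 10 mm) fixed on the left member of the aluminium frame; carries the left hold-down arm. Origin under its centre, on the arm's turning axis, 82 mm above the table. Its x axis points level across the frame towards the right side, z up.
- left_pivot (a point): On the left arm's vertical turning axis, at mid-height of its bar (100 mm above the table). The bar is plain steel, 10 mm wide, its underside 94 mm and top 106 mm above the table. Over the pivot sits a black knurled knob, 22 mm across, top 121 mm above the table; it need not be touched.
- left_arm (a joint): Angle (rad) of the left hold-down arm: 0 when it points along the block's x axis (square across the frame), growing counter-clockwise seen from above. Starts swung off towards the robot's side, between -2.4 and -0.9. Turns from -2.7 to 1.2 with no stop or click at the pad; stiff, about 0.1 N m (2 to 3 N on the middle of the bar), and stays where it is left.
- left_foot (a point): Centre of the underside of the left arm's rubber foot (10 mm across), 65 mm from the pivot axis, 88 mm above the table: it passes about 2 mm over the board. It hangs on an upright spindle (6 mm, top 127 mm above the table) through an eye, 14 mm across, at the bar's end. x points along the arm away from the pivot, z up.
- left_pad (a point): Centre of the bare round metal pad (16 mm across, small hole in the middle) on the board near its left edge; 65 to 68 mm from the left pivot, so the foot can be brought within 3 mm of it.
- right_block: Dark steel block (26 x 34 x 10 mm) fixed on the right member of the aluminium frame; carries the right hold-down arm. Origin under its centre, on the arm's turning axis, 82 mm above the table. Its x axis points level across the frame towards the left side, z up.
- right_pivot (a point): On the right arm's vertical turning axis, at mid-height of its bar (100 mm above the table). The bar is plain steel, 10 mm wide, its underside 94 mm and top 106 mm above the table. Over the pivot sits a black knurled knob, 22 mm across, top 121 mm above the table; it need not be touched.
- right_arm (a joint): Angle (rad) of the right hold-down arm: 0 when it points along the block's x axis (square across the frame), growing counter-clockwise seen from above. Starts swung off towards the control box, between -2.4 and -0.9. Turns from -2.7 to 1.2 with no stop or click at the pad; stiff, about 0.1 N m (2 to 3 N on the middle of the bar), and stays where it is left.
- right_foot (a point): Centre of the underside of the right arm's rubber foot (10 mm across), 65 mm from the pivot axis, 88 mm above the table: it passes about 2 mm over the board. It hangs on an upright spindle (6 mm, top 127 mm above the table) through an eye, 14 mm across, at the bar's end. x points along the arm away from the pivot, z up.
- right_pad (a point): Centre of the bare round metal pad (16 mm across, small hole in the middle) on the board near its right edge; 65 to 68 mm from the right pivot, so the foot can be brought within 3 mm of it.
- flux_jar: Amber jar, 48 mm across and 50 mm high, on the bench left of the preheater. Leave it alone. Origin under its centre.
- tweezers: Steel tweezers, 120 mm long, 8 mm high, lying on the bench left of the preheater. Leave them alone. Origin under their middle.
- screwdriver: Small black-handled screwdriver, 170 mm long, lying on the bench right of the preheater. Leave it alone. Origin at its underside, near the middle.

How it is judged (in metres and radians):
At the end, for the whole second after the job is handed in: Each rubber foot stands over the bare pad on its side, its centre within 7 mm (level) of the pad's centre; both arms at rest; the board still flat in its place (within 4 mm) (horizontal distance between left_foot and left_pad below 0.007 m and horizontal distance between right_foot and right_pad below 0.007 m and velocity of joint left_arm between -0.05 and 0.05 rad/s and velocity of joint right_arm between -0.05 and 0.05 rad/s and distance of board from where it was at the start of the episode below 0.004 m and angle between board's own z axis and vertical below 0.03 rad); the robot touches nothing.
It fails at once if an arm is pinched between the fingers instead of pushed ((contact force between the fingers and left_block above 0.5 N and x of the grasp point in the frame of left_foot between -0.055 and 0.008 m and y of the grasp point in the frame of left_foot between -0.004 and 0.004 m and z of the grasp point in the frame of left_foot below 0.03 m) or (contact force between the fingers and right_block above 0.5 N and x of the grasp point in the frame of right_foot between -0.055 and 0.008 m and y of the grasp point in the frame of right_foot between -0.004 and 0.004 m and z of the grasp point in the frame of right_foot below 0.03 m)).
It fails at once if an arm or its block is forced (more than 25 N) (contact force between the fingers and left_block above 25 N or contact force between the fingers and right_block above 25 N).
It fails at once if the board is touched by the robot (more than 1 N) (contact force between any of the fingers, the arm and board above 1 N).
It fails at once if the board is shifted or lifted (more than 4 mm) (distance of board from where it was at the start of the episode above 0.004 m).
It fails at once if the jar, tweezers or screwdriver is moved (more than 10 mm) (distance of any of flux_jar, tweezers, screwdriver from where it was at the start of the episode above 0.01 m).
It also fails if it takes over 64 s, if anything falls off the work surface, if the arm or the gripper's body presses on something with over 40 N, if the wrist force passes 120 N, or if a joint passes its speed limit or range.

ROBOT

A 7-joint arm with a two-finger parallel gripper is mounted at the origin on the work surface. World frame = base frame: x ahead of the robot, y to its left, z up, the work surface at z = 0. Lengths are in mm, angles in rad, forces in N, time in s.
With the tool pointing down it reaches from about 400 to 900 mm from the base axis. Payload 5.5 kg.
Tool frame: the origin (TCP) lies midway between the tips of the shut fingers; the grasp point (between the pads) lies 19 mm behind it; x points along the fingers, y is the direction in which the jaws open and shut, and the axes are right-handed (so a half turn about x gives the same grasp; the last joint's range is limited). The gripper opens to 92 mm and grips with 3 to 60 N. Pads are 19 mm wide; open, the fingers measure 130 mm over their backs; the gripper's body (75 mm by 190 mm) begins 47 mm behind the grasp point.
Start: joints at [1.397, 0.501, -0.427, 1.55, 0.221, 1.138, -0.21], TCP at [275.009, -588.957, 226.729] pointing down, gripper open.
Joint ranges: [-2.88, 2.88], [-0.31, 2.03], [-1.54, 1.56], [0.2, 2.42], [-1.41, 4.55], [0.19, 2.02], [-2.57, 2.57]. Speed limits (rad/s): [2.57, 2.57, 3.14, 3.14, 3.14, 3.14, 3.14].

INTERFACE

Orientations are given as a rotation vector (axis times angle).
In Python, from workcell import manip, cams, ticket gives the robot as it stands. The module is installed in compiled form; this text tells all that it offers.
- The arm moves only by the tool apply_moves, never from a script. Its argument "rows" is a list of rows, each a list of 3 entries, a list of its own where there are three numbers: the finger opening in m, from 0 to 0.0918, then the shift along the tool's x, y, z in m, then the turn about the tool's x in degrees. In form: [[jaw, [dx, dy, dz], roll], ...]. A call has exactly 8 rows; each row shifts and turns the pose as measured when the row begins, along the tool's axes as they then stand; what a row does not reach is not made up. A row lasts 1/12 s, in which the tool goes at most 41.7 mm and 7.16 degrees, less where a joint would pass 70% of its speed; a pose out of reach is approached as far as the arm can. A call with a gripper value outside its range is refused whole. The fingers move at their own pace and stop on an object; the grip force is fixed at half the most. Time passes only in rows, so rows that do not move let the fingers close, or fill a call up. It gives the time, the measured TCP pose, the force and the opening at its end, in the units of the state.
- manip.observe(): the state, without advancing time (a new reading comes with each control period).
- cams.grab_frame(name): name is "side" or "top" or "wrist"; returns (picture, depth): 384x512x3 uint8, red, green, blue; 384x512 float32, mm along the optical axis (not along the pixel's ray), 0 where there is no reading.
- cams.camera_info(name): a dict with "fx", "fy", "cx", "cy" (pixels), "eye" and "orientation" of the camera in the world; the wrist camera has in their place "T_tool_cam" (4x4, takes a point from camera to tool coordinates, whose origin is the TCP and whose axes are the tool frame's). Camera axes: x right, y down, z forward; pixel columns grow to the right and rows downward; lengths in mm; the calibration is good to about 2 mm. A picture is of the moment at which its call begins: read the wrist's pose just before it. camera_info takes no time and is no camera call.
- ticket.close_job(): hands the job in, once; it reports no verdict.
The state is a dict: "time": time; "q": joint angles; "joint_vel": joint speeds; "joint_efforts": joint torques, N m; "tool_pos": TCP position; "tool_rot": TCP orientation; "wrist_force": force on the tool from outside, world axes, zero at the start; "wrist_torque": the same for the moment, N m; "gripper_width": finger opening in mm.
Only numpy, scipy, OpenCV 4.12 (cv2) and the standard library are available. Lean on these libraries where they do the work, as an engineer would, in place of code of your own. Each camera call takes 0.05 s, during which the arm holds its last target.

## Working session

There is one attempt and no reset: what is moved stays moved. The work goes in short steps, Python scripts to look and compute and a tool call to move; the robot and the scene stay as the last step left them, time stands still between calls to the robot, and variables do not carry over. Pictures are saved under pics/ and viewed, and the job is handed in when it is done.

Besides the shell and the picture viewer there is one more tool, called after "Request:" as name([rows], argument=value, ...), one row to a line, values as JSON. apply_moves: Moves the arm, as the interface text tells. Its arguments: {"type":"object","properties":{"rows":{"type":"array"}},"required":["rows"]}

```bash
mkdir -p pics; cat > h.py <<'E'
from workcell import manip, cams, ticket
import numpy as np, cv2
from scipy.spatial.transform import Rotation as R
E
python3 - <<'E'
from h import *
s=manip.observe(); print(s)
for n in ["side","top","wrist"]:
    print(n,cams.camera_info(n))
for n in ["side","top"]:
    p,d=cams.grab_frame(n); cv2.imwrite(f"pics/{n}0.png",p[:,:,::-1]); np.save(f"{n}_d0.npy",d)
E
```

```text
{'time': 0.0, 'q': array([ 1.39720052,  0.50186267, -0.42677161,  1.55141014,  0.22082205,
        1.13829334, -0.21029341]), 'joint_vel': array([ 0.00053171,  0.00060299,  0.00029395,  0.00053034, -0.00017677,
        0.00023516,  0.00124552]), 'joint_efforts': array([ 7.45194793e-04, -5.66593409e+01, -5.81601351e+00, -2.79118824e+01,
       -6.87885750e-02,  3.08819069e-02,  1.10073747e-04]), 'tool_pos': array([ 274.63060583, -588.38475518,  225.68390831]), 'tool_rot': array([ 1.9800202 ,  0.44147778, -1.98076817]), 'wrist_force': array([0.36492782, 0.63986435, 0.06949729]), 'wrist_torque': array([ 0.04758143, -0.00502585,  0.02980708]), 'gripper_width': 91.45556226849575}
side {'fx': 465.7650775716053, 'fy': 465.7650775716053, 'cx': 252.19228867581262, 'cy': 186.61219812189495, 'eye': array([106.71788658, 655.5927743 , 639.52037349]), 'orientation': array([-0.79202241,  2.41575893, -1.28956545])}
top {'fx': 436.41680773034756, 'fy': 436.41680773034756, 'cx': 257.6626613809643, 'cy': 186.9039031905354, 'eye': array([404.92183023,  40.40849144, 954.63665407]), 'orientation': array([-2.03539281,  2.19140465, -0.21631852])}
wrist {'fx': 272.273572719176, 'fy': 272.273572719176, 'cx': 259.0880059109748, 'cy': 192.9745141725563, 'T_tool_cam': array([[-1.26379612e-04, -3.03991250e-01,  9.52674815e-01,
        -1.57146649e+02],
       [ 9.99999929e-01,  3.00204123e-04,  2.28450491e-04,
         9.37209027e-02],
       [-3.55443858e-04,  9.52674776e-01,  3.03991191e-01,
        -8.32262568e+01],
       [ 0.00000000e+00,  0.00000000e+00,  0.00000000e+00,
         1.00000000e+00]])}
```

View pics/top0.png

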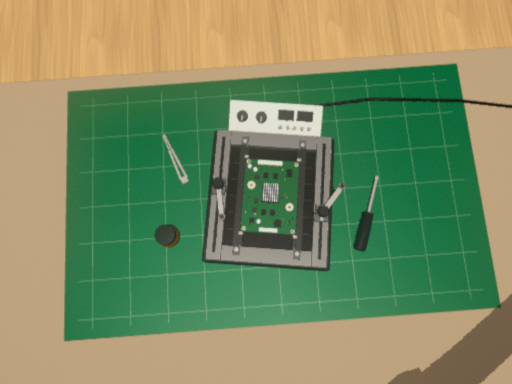

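View pics/side0.png

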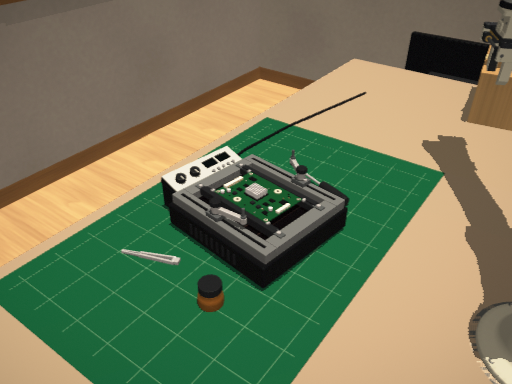

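The top view shows the left knob at about (218,183) with its foot at (222,214), and the right knob at about (323,211) with its foot at (341,186). The pads are at about (251,185) and (290,207). I'll zoom in.

```bash
python3 - <<'E'
import cv2
p=cv2.imread("pics/top0.png")[150:250,200:350]
cv2.imwrite("pics/top0z.png",cv2.resize(p,None,fx=5,fy=5,interpolation=cv2.INTER_CUBIC))
p=cv2.imread("pics/side0.png")[140:260,170:350]
cv2.imwrite("pics/side0z.png",cv2.resize(p,None,fx=4.4,fy=4.4,interpolation=cv2.INTER_CUBIC))
E
```

```text
(no output)
```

View pics/top0z.png

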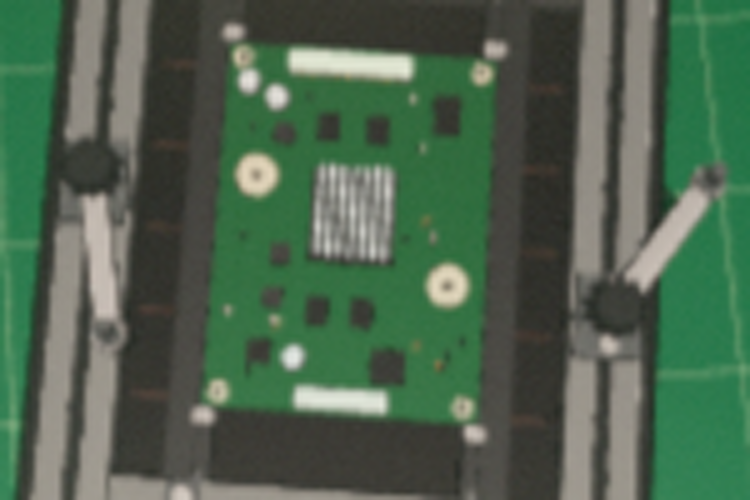

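View pics/side0z.png

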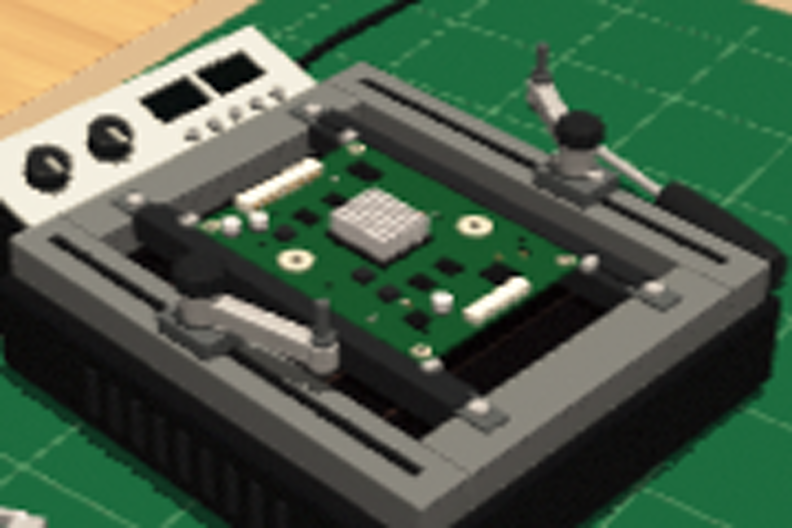

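```bash
cat >> h.py <<'E'
def ray(n,u,v):
    c=cams.camera_info(n); d=R.from_rotvec(c["orientation"]).as_matrix()@np.array([(u-c["cx"])/c["fx"],(v-c["cy"])/c["fy"],1]); return c["eye"],d
def onz(n,u,v,z):
    e,d=ray(n,u,v); return e+d*(z-e[2])/d[2]
def proj(n,P):
    c=cams.camera_info(n); q=R.from_rotvec(c["orientation"]).as_matrix().T@(np.asarray(P)-c["eye"]); return c["fx"]*q[0]/q[2]+c["cx"],c["fy"]*q[1]/q[2]+c["cy"]
def tri(a,b):
    (e,d),(f,g)=ray("top",*a),ray("side",*b)
    d=d/np.linalg.norm(d);g=g/np.linalg.norm(g)
    t=np.linalg.lstsq(np.stack([d,-g],1),f-e,rcond=None)[0]
    p,q=e+d*t[0],f+g*t[1]; return (p+q)/2,np.linalg.norm(p-q)
E
python3 - <<'E'
from h import *
def blobs(n,x0,y0,x1,y1):
    p=cv2.imread(f"pics/{n}0.png")[y0:y1,x0:x1].astype(int)
    b,g,r=p[...,0],p[...,1],p[...,2]
    m=((r-b>15)&(r>130)&(r>=g-5)).astype(np.uint8)
    k,l,s,c=cv2.connectedComponentsWithStats(m)
    return [(s[i,4],c[i]+[x0,y0]) for i in range(1,k) if s[i,4]>=10]
for n,b in (("top",(235,155,305,240)),("side",(210,165,300,225))):
    for a,c in blobs(n,*b): print(n,a,c.round(1),onz(n,*c,86).round(1))
T=lambda x,y:(200+(x+.5)/5-.5,150+(y+.5)/5-.5)
S=lambda x,y:(170+(x+.5)/4.4-.5,140+(y+.5)/4.4-.5)
print("padL",onz("top",*T(257,175),86),tri(T(257,175),S(296,260)))
print("padR",onz("top",*T(447,286),86),tri(T(447,286),S(475,225)))
print("knobL",onz("top",*T(91,166),121),tri(T(91,164),S(197,262)))
print("knobR",onz("top",*T(615,306),121),tri(T(615,304),S(580,122)))
print("spL",onz("top",*T(108,332),127), onz("side",*S(322,303),127))
print("spR",onz("top",*T(712,178),127), onz("side",*S(544,48),127))
s=manip.observe(); print(R.from_rotvec(s["tool_rot"]).as_matrix().round(3))
E
```

```text
top 11 [248. 161.] [639.4  49.   86. ]
top 15 [270.4 164.1] [629.3   3.6  86. ]
top 11 [295.9 164.4] [624.9 -48.6  86. ]
top 50 [250.6 184.5] [589.7  47.   86. ]
top 49 [288.9 206.7] [538.4 -26.7  86. ]
top 11 [294.4 236.1] [478.8 -32.2  86. ]
side 107 [217.  168.2] [700.9 -23.7  86. ]
side 86 [232.6 182.5] [636.2   1.5  86. ]
side 195 [255.8 190. ] [578.9  -4.8  86. ]
side 11 [220.4 191.1] [636.4  42.6  86. ]
side 23 [277.4 190.7] [540.7 -29.8  86. ]
side 27 [236.6 198.5] [592.4  43.6  86. ]
side 49 [282.4 207.9] [499.   14.9  86. ]
side 100 [229.6 212.4] [574.4  89.2  86. ]
padL [589.4445812   46.30375782  86.        ] (array([589.16574067,  46.42261772,  88.42670764]), np.float64(0.5359655182691097))
padR [538.20363555 -26.76576022  86.        ] (array([537.95187593, -26.4433839 ,  88.87890347]), np.float64(0.4270459467382227))
knobL [590.43148741 110.55771321 121.        ] (array([591.81384747, 110.97145246, 122.83262168]), np.float64(2.2706572255628963))
knobR [520.27317261 -87.90337718 121.        ] (array([520.33268165, -87.9945697 , 122.54861017]), np.float64(1.114475780913788))
spL [523.79219103 107.11700294 127.        ] [527.78948716 107.28940542 127.        ]
spR [ 566.43848254 -129.53194729  127.        ] [ 568.32129045 -132.63452451  127.        ]
[[-0.001  0.423 -0.906]
 [ 0.002 -0.906 -0.423]
 [-1.    -0.002 -0.   ]]
```

Request:
apply_moves([
  [0, [0, -0.017, -0.026], 0],
  [0, [0, -0.017, -0.026], 0],
  [0, [0, -0.017, -0.026], 0],
  [0, [0, -0.017, -0.026], 0],
  [0, [0, -0.017, -0.026], 0],
  [0, [0, -0.017, -0.026], 0],
  [0, [0, -0.017, -0.026], 0],
  [0, [0, -0.017, -0.026], 0],
])

```text
time: 0.77
tool_pos: [401.3, -376.7, 220.1]
tool_rot: [1.986, 0.429, -2.001]
wrist_force: [-0.2, 0.1, -0.7]
gripper_width: 43.2
```

Request:
apply_moves([
  [0, [0, -0.017, -0.026], 0],
  [0, [0, -0.017, -0.026], 0],
  [0, [0, -0.017, -0.026], 0],
  [0, [0, -0.017, -0.026], 0],
  [0, [0, -0.017, -0.026], 0],
  [0, [0, -0.017, -0.026], 0],
  [0, [0, -0.017, -0.026], 0],
  [0, [0, -0.017, -0.026], 0],
])

```text
time: 1.43
tool_pos: [538.4, -156.1, 217.4]
tool_rot: [1.983, 0.43, -2.007]
wrist_force: [-0.0, 0.2, -0.5]
gripper_width: 0.3
```

Request:
apply_moves([
  [0, [0, 0, 0], 7],
  [0, [0, 0, 0], 7],
  [0, [0, 0, 0], 7],
  [0, [0, 0, 0], 7],
  [0, [0, 0, 0], 7],
  [0, [0, 0, 0], 7],
  [0, [0, 0, 0], 7],
  [0, [0, 0, 0], 7],
])

```text
time: 2.1
tool_pos: [540.8, -141.5, 214.1]
tool_rot: [-1.872, 0.549, 1.913]
wrist_force: [0.4, 0.3, -0.9]
gripper_width: 0.2
```

```bash
python3 - <<'E'
from h import *
s=manip.observe(); M=R.from_rotvec(s["tool_rot"]).as_matrix(); print(s["tool_pos"],M.round(3),s["q"].round(2))
p,d=cams.grab_frame("wrist"); cv2.imwrite("pics/w1.png",cv2.resize(p[:,:,::-1],(768,576))); np.savez("w1.npz",p=p,d=d,pos=s["tool_pos"],M=M)
E
```

```text
[ 540.78696197 -141.49710092  214.14257293] [[-0.017 -0.543 -0.84 ]
 [ 0.014 -0.84   0.543]
 [-1.    -0.003  0.022]] [ 0.56  0.36 -0.43  1.78  0.16  1.05 -2.07]
```

View pics/w1.png

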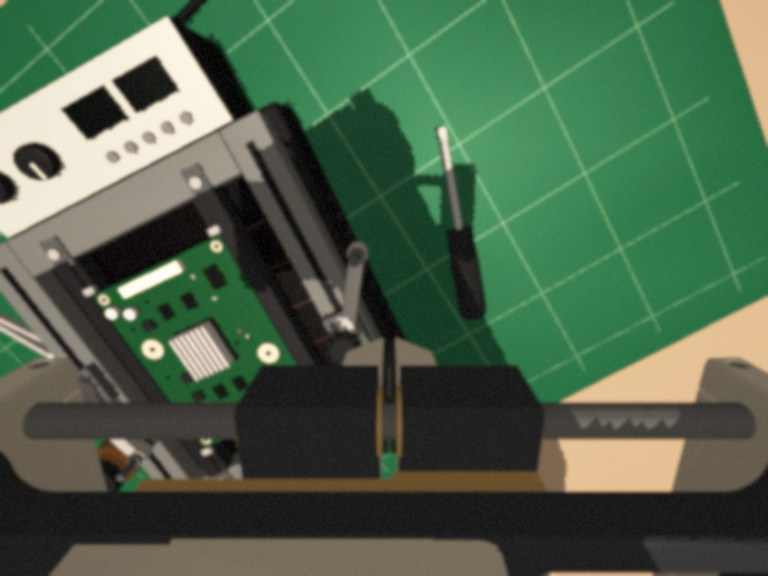

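```bash
cat >> h.py <<'E'
def wz(f,u,v,z):
    c=cams.camera_info("wrist"); T=c["T_tool_cam"]; a=np.load(f); M=a["M"]
    d=M@T[:3,:3]@np.array([(u-c["cx"])/c["fx"],(v-c["cy"])/c["fy"],1]); e=a["pos"]+M@T[:3,3]
    return (e+d*(z-e[2])/d[2])
E
python3 - <<'E'
from h import *
f=lambda x,y,z: print(wz("w1.npz",(x+.5)/1.5-.5,(y+.5)/1.5-.5,z).round(1))
f(357,247,127);f(152,349,86);f(268,353,86)
p=np.load("w1.npz")["p"][120:300,140:380][:,:,::-1]
cv2.imwrite("pics/w1z.png",cv2.resize(p,None,fx=3.3,fy=3.3,interpolation=cv2.INTER_CUBIC))
E
```

```text
[ 577.3 -141.4  127. ]
[590.6  45.4  86. ]
[539.2 -28.   86. ]
```

View pics/w1z.png

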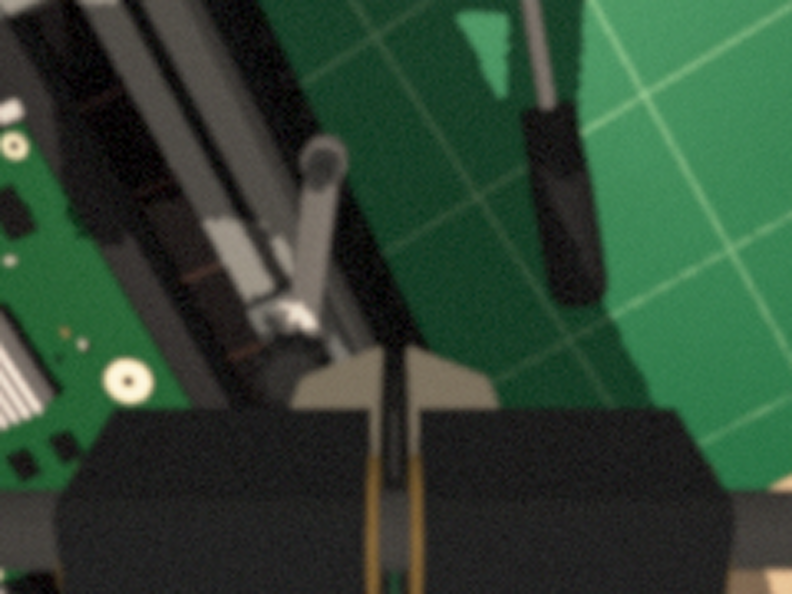

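Request:
apply_moves([
  [0, [0, 0.006, -0.006], 0],
  [0, [0, 0.006, -0.006], 0],
  [0, [0, 0.006, -0.006], 0],
  [0, [0, 0, 0], 0],
  [0, [0.02, 0, 0], 0],
  [0, [0.02, 0, 0], 0],
  [0, [0.02, 0, 0], 0],
  [0, [0, 0, 0], 0],
])

```text
time: 2.82
tool_pos: [546.4, -172.4, 152.2]
tool_rot: [-1.879, 0.546, 1.913]
wrist_force: [-0.4, 0.9, 1.0]
gripper_width: 0.3
```

```bash
python3 - <<'E'
from h import *
s=manip.observe(); M=R.from_rotvec(s["tool_rot"]).as_matrix(); print(s["tool_pos"],M.round(3),s["q"].round(2))
p,d=cams.grab_frame("wrist"); np.savez("w2.npz",p=p,d=d,pos=s["tool_pos"],M=M)
p=p[100:300,140:380][:,:,::-1]
cv2.imwrite("pics/w2.png",cv2.resize(p,None,fx=3,fy=3,interpolation=cv2.INTER_CUBIC))
E
```

```text
[ 546.35989244 -172.37758229  152.23130345] [[-0.014 -0.539 -0.842]
 [ 0.013 -0.843  0.538]
 [-1.    -0.003  0.019]] [ 0.58  0.46 -0.4   1.8   0.2   0.94 -2.05]
```

View pics/w2.png

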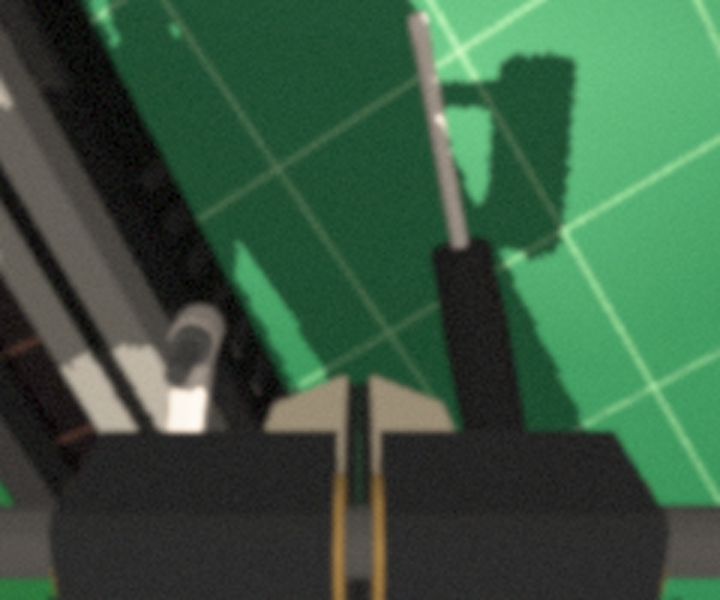

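Request:
apply_moves([
  [0, [0.012, 0, 0], 0],
  [0, [0.012, 0, 0], 0],
  [0, [0.01, 0, 0], 0],
  [0, [0.003, 0, 0], 0],
  [0, [0, 0, 0], 0],
  [0, [0, -0.003, 0], 0],
  [0, [0, -0.003, 0], 0],
  [0, [0, 0, 0], 0],
])

```text
time: 3.53
tool_pos: [553.5, -167.8, 117.4]
tool_rot: [-1.887, 0.545, 1.906]
wrist_force: [0.2, 0.9, 0.2]
gripper_width: 0.6
```

```bash
cat > look.py <<'E'
import sys
from h import *
k=sys.argv[1]
s=manip.observe(); M=R.from_rotvec(s["tool_rot"]).as_matrix(); print(s["tool_pos"].round(1),"ny",M[:2,1].round(3),"nz",M[:2,2].round(3),"tilt",M[2].round(3),"q7",s["q"][6].round(2),"F",s["wrist_force"].round(1),"t",s["time"])
p,d=cams.grab_frame("wrist"); np.savez(f"w{k}.npz",p=p,d=d,pos=s["tool_pos"],M=M)
a=cv2.resize(p[100:300,140:380][:,:,::-1],(400,333),interpolation=cv2.INTER_CUBIC)
p,d=cams.grab_frame("top"); b=cv2.resize(p[150:250,200:350][:,:,::-1],(400,267),interpolation=cv2.INTER_CUBIC)
cv2.imwrite(f"pics/top_{k}.png",p[:,:,::-1])
p,d=cams.grab_frame("side"); c=cv2.resize(p[120:260,170:350][:,:,::-1],(400,311),interpolation=cv2.INTER_CUBIC)
cv2.imwrite(f"pics/side_{k}.png",p[:,:,::-1])
o=np.zeros((600,800,3),np.uint8); o[:333,:400]=a; o[333:600,:400]=b; o[:311,400:]=c
cv2.imwrite(f"pics/l{k}.png",o)
E
python3 look.py 3; python3 -c "
from h import *
print(wz('w2.npz',140+183/3-.3,100+352/3-.3,127))"
```

```text
[ 553.5 -167.8  117.4] ny [-0.538 -0.843] nz [-0.843  0.538] tilt [-1.    -0.005  0.012] q7 -2.08 F [0.2 0.9 0.2] t 3.5333
[ 574.48770587 -139.7723046   127.        ]
```

View pics/l3.png

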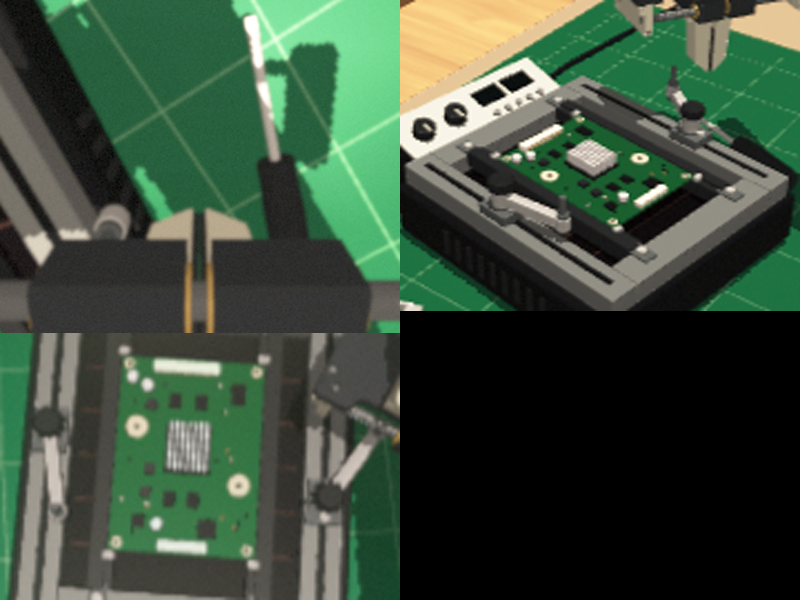

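Request:
apply_moves([
  [0, [0.003, -0.002, 0], 0],
  [0, [0.003, -0.003, 0], 0],
  [0, [0, -0.003, 0], 0],
  [0, [0, -0.003, 0], 0],
  [0, [0, -0.003, 0], 0],
  [0, [0, -0.003, 0], 0],
  [0, [0, 0, 0], 0],
  [0, [0, 0, 0], 0],
])

```text
time: 4.35
tool_pos: [563.5, -153.1, 111.4]
tool_rot: [-1.888, 0.547, 1.905]
wrist_force: [-0.3, -1.4, 0.5]
gripper_width: 0.4
```

```bash
python3 look.py 4
```

```text
[ 563.5 -153.1  111.4] ny [-0.538 -0.843] nz [-0.843  0.538] tilt [-1.    -0.004  0.01 ] q7 -2.11 F [-0.3 -1.4  0.5] t 4.35
```

View pics/l4.png

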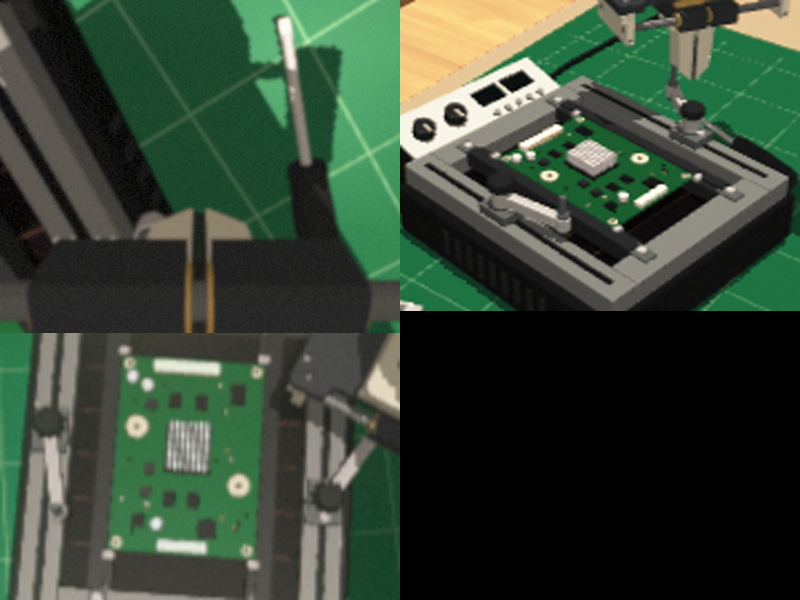

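Request:
apply_moves([
  [0, [0, -0.004, 0.003], 0],
  [0, [0, -0.004, 0.003], 0],
  [0, [0, -0.005, 0], -4],
  [0, [0, -0.005, -0.001], -5],
  [0, [0, -0.0055, -0.0015], -5],
  [0, [0, -0.0055, -0.0015], -5],
  [0, [0, -0.0055, -0.0015], -5],
  [0, [0, 0, 0], 0],
])

```text
time: 5.17
tool_pos: [578.8, -123.7, 112.6]
tool_rot: [-2.146, 0.144, 2.153]
wrist_force: [0.8, -1.4, -0.4]
gripper_width: 0.5
```

```bash
python3 look.py 5
```

```text
[ 578.8 -123.7  112.6] ny [-0.136 -0.991] nz [-0.991  0.136] tilt [-1.    -0.002  0.004] q7 -1.8 F [ 0.8 -1.4 -0.4] t 5.1667
```

View pics/l5.png

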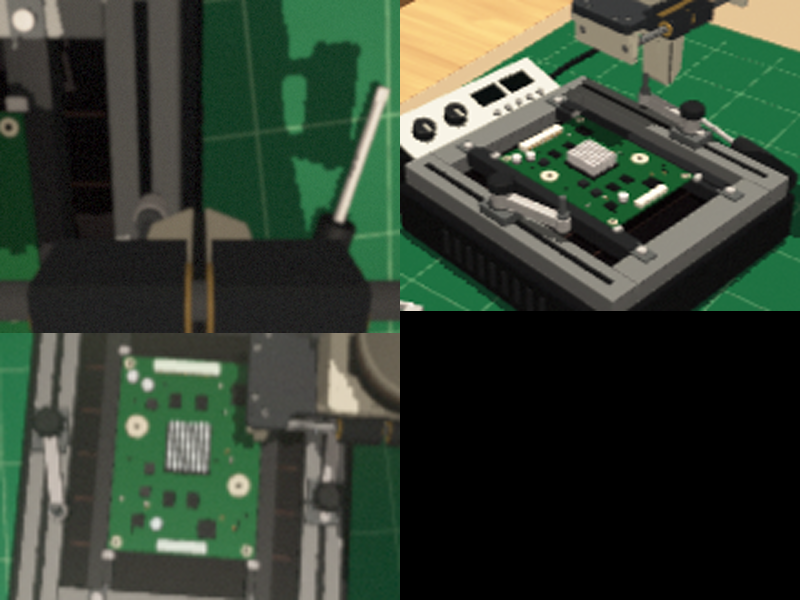

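Request:
apply_moves([
  [0, [0, -0.0055, -0.0015], -4.5],
  [0, [0, -0.0055, -0.0015], -4.5],
  [0, [0, -0.0055, -0.0015], -4.5],
  [0, [0, -0.0055, -0.0015], -4.5],
  [0, [0, -0.0055, -0.0015], -5],
  [0, [0, -0.0055, -0.0015], -5],
  [0, [0, -0.0055, -0.0015], -5],
  [0, [0, 0, 0], 0],
])

```text
time: 5.98
tool_pos: [586.6, -91.4, 113.5]
tool_rot: [1.98, 0.432, -1.979]
wrist_force: [0.6, -0.6, -0.2]
gripper_width: 0.7
```

```bash
python3 look.py 6
```

```text
[586.6 -91.4 113.5] ny [ 0.421 -0.907] nz [-0.907 -0.421] tilt [-1.     0.005  0.   ] q7 -1.37 F [ 0.6 -0.6 -0.2] t 5.9833
```

View pics/l6.png

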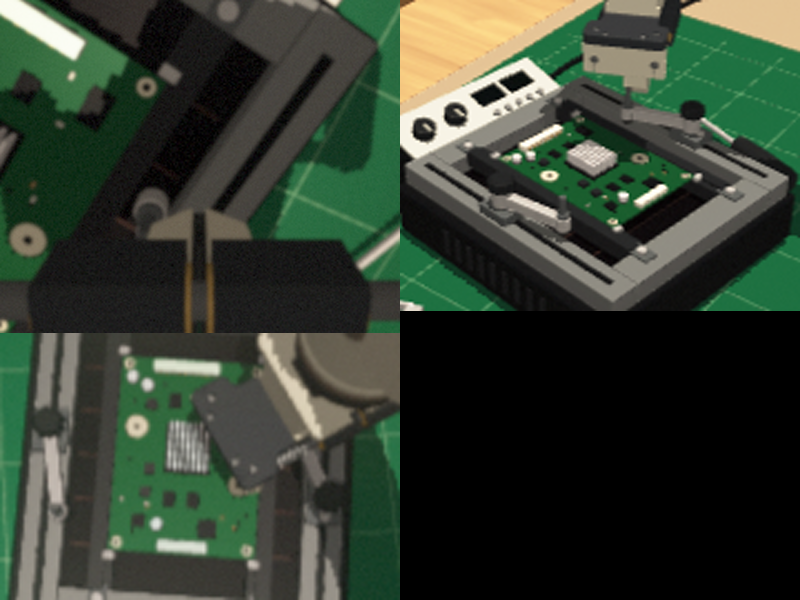

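Request:
apply_moves([
  [0, [0, -0.0055, -0.003], -3],
  [0, [0, -0.0055, -0.0025], -3],
  [0, [0, -0.0055, -0.0025], -3],
  [0, [0, -0.0055, -0.002], -4],
  [0, [0, -0.0055, -0.002], -4],
  [0, [0, -0.0055, -0.002], -4],
  [0, [0, -0.0055, -0.002], -4],
  [0, [0, 0, 0], 0],
])

```text
time: 6.8
tool_pos: [577.2, -61.1, 113.3]
tool_rot: [1.706, 0.764, -1.719]
wrist_force: [0.6, -0.4, -0.4]
gripper_width: 0.1
```

```bash
python3 look.py 7
```

```text
[577.2 -61.1 113.3] ny [ 0.752 -0.659] nz [-0.659 -0.752] tilt [-1.     0.009  0.012] q7 -1.07 F [ 0.6 -0.4 -0.4] t 6.8
```

View pics/l7.png

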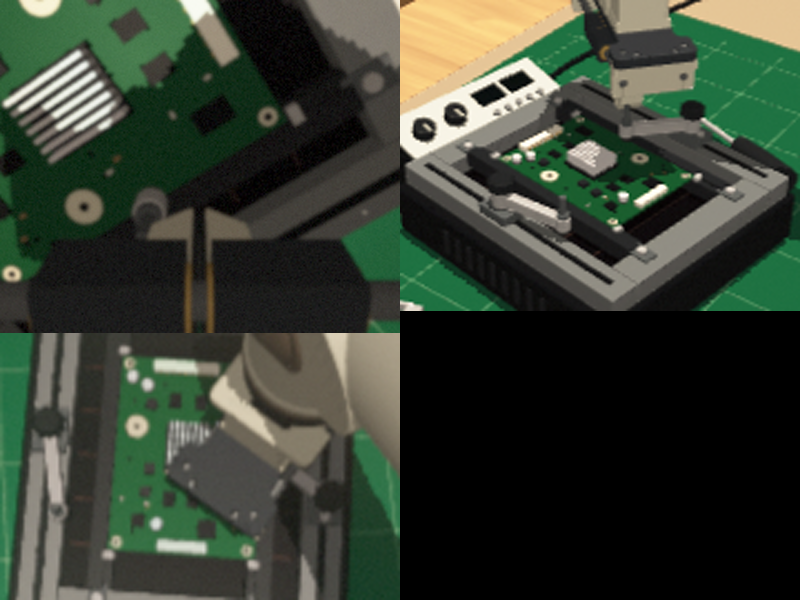

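Request:
apply_moves([
  [0, [0, -0.0055, -0.004], -4],
  [0, [0, -0.0055, -0.003], -4],
  [0, [0, -0.0055, -0.0025], -4],
  [0, [0, -0.005, -0.002], -4],
  [0, [0, -0.003, -0.001], -4],
  [0, [0, 0, 0], 0],
  [0, [0, 0, 0], 0],
  [0, [0, 0, 0], 0],
])

```text
time: 7.62
tool_pos: [566.7, -44.2, 113.2]
tool_rot: [1.476, 0.981, -1.494]
wrist_force: [0.1, 0.2, -0.4]
gripper_width: 0.3
```

```bash
python3 look.py 8; python3 -c "
from h import *
p=np.load('w8.npz')['p'][130:270,160:300,::-1]
cv2.imwrite('pics/w8.png',cv2.resize(p,None,fx=4,fy=4,interpolation=cv2.INTER_CUBIC))"
```

```text
[566.7 -44.2 113.2] ny [ 0.925 -0.379] nz [-0.379 -0.925] tilt [-1.     0.009  0.018] q7 -0.82 F [ 0.1  0.2 -0.4] t 7.6167
```

View pics/l8.png

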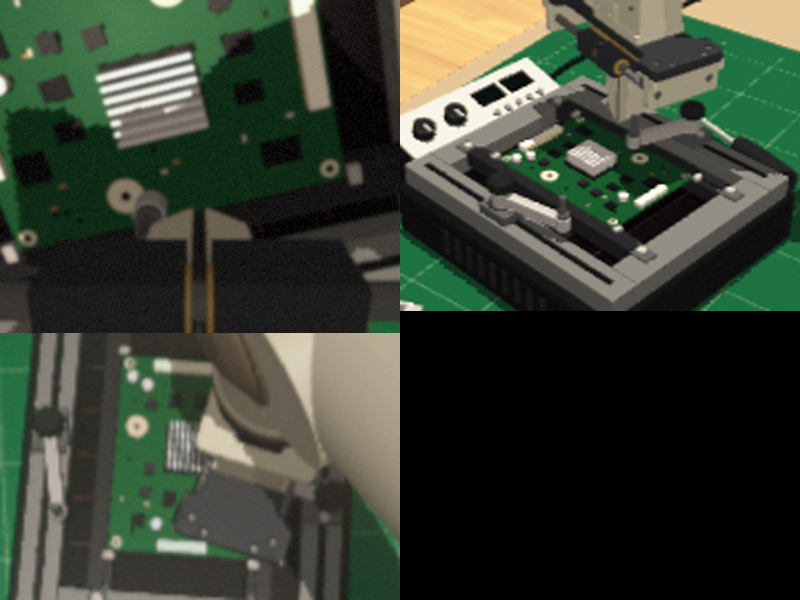

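View pics/w8.png

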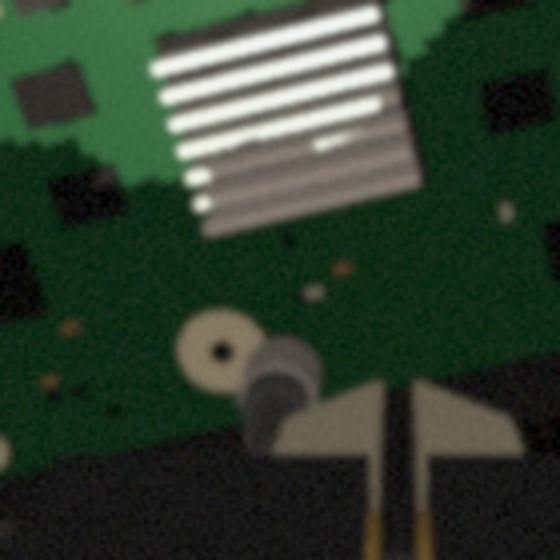

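```bash
python3 -c "
from h import *
f=lambda x,y,z: wz('w8.npz',160+(x+.5)/4-.5,130+(y+.5)/4-.5,z).round(1)
print(f(281,377,106),f(277,400,127),f(222,351,86))"
```

```text
[552.9 -28.6 106. ] [556.7 -23.4 127. ] [539.5 -27.6  86. ]
```

Request:
apply_moves([
  [0, [0, -0.003, -0.002], -4],
  [0, [0, -0.003, -0.002], -4],
  [0, [0, -0.002, 0], -2],
  [0, [0, 0, 0], 0],
  [0, [0, 0, 0], 0],
  [0, [0, 0, 0], 0],
  [0, [0, 0, 0], 0],
  [0, [0, 0, 0], 0],
])

```text
time: 8.43
tool_pos: [562.5, -39.4, 113.4]
tool_rot: [1.354, 1.079, -1.371]
wrist_force: [0.4, -0.5, 0.8]
gripper_width: 0.3
```

```bash
python3 look.py 9; python3 -c "
from h import *
p=np.load('w9.npz')['p'][130:270,160:300,::-1]
cv2.imwrite('pics/w9.png',cv2.resize(p,None,fx=4,fy=4,interpolation=cv2.INTER_CUBIC))"
```

```text
[562.5 -39.4 113.4] ny [ 0.977 -0.214] nz [-0.215 -0.977] tilt [-1.     0.009  0.02 ] q7 -0.68 F [ 0.4 -0.5  0.8] t 8.4333
```

View pics/w9.png

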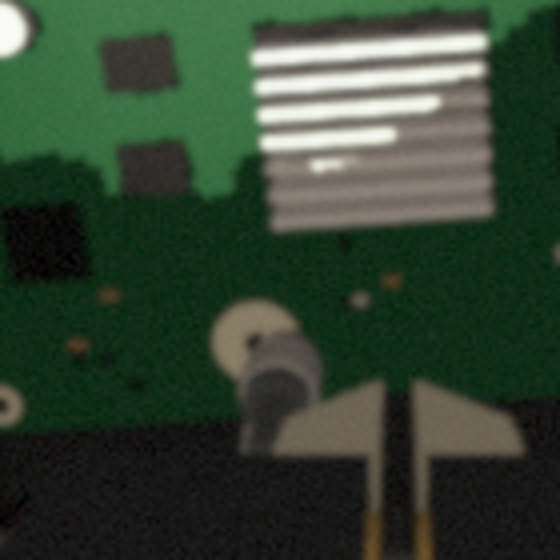

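Request:
apply_moves([
  [0, [0, 0.005, 0], 0],
  [0, [0, 0.006, 0], 0],
  [0, [0, 0.006, 0], 0],
  [0, [0, 0.006, 0], 0],
  [0, [-0.02, 0, 0], 0],
  [0, [-0.025, 0, 0], 0],
  [0, [-0.02, 0, 0], 0],
  [0, [0, 0, 0], 0],
])

```text
time: 9.25
tool_pos: [587.9, -44.2, 179.0]
tool_rot: [1.353, 1.083, -1.375]
wrist_force: [1.0, -0.1, 0.1]
gripper_width: 0.2
```

```bash
sed -i '/^o=np/i cv2.imwrite(f"pics/w{k}.png",cv2.resize(np.load(f"w{k}.npz")["p"][60:260,120:360,::-1],None,fx=3,fy=3,interpolation=cv2.INTER_CUBIC))' look.py; python3 look.py 10
```

```text
[587.9 -44.2 179. ] ny [ 0.977 -0.215] nz [-0.215 -0.976] tilt [-1.     0.004  0.019] q7 -0.6 F [ 1.  -0.1  0.1] t 9.25
```

View pics/w10.png

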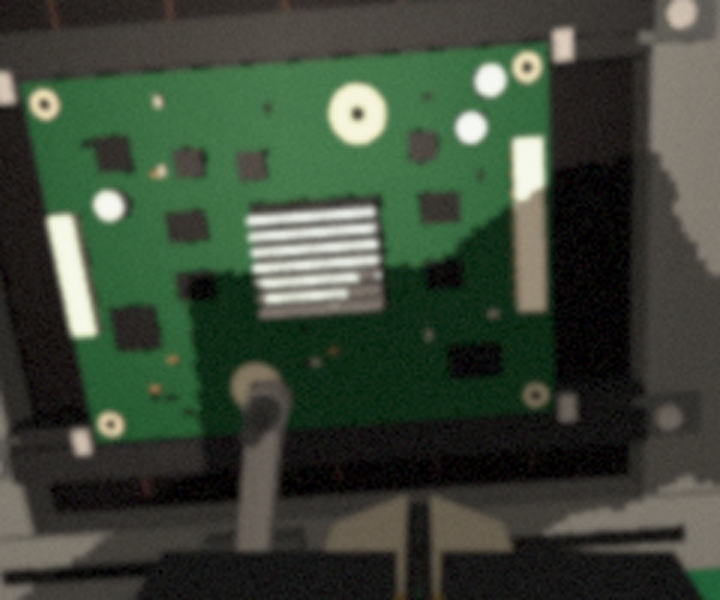

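View pics/l10.png

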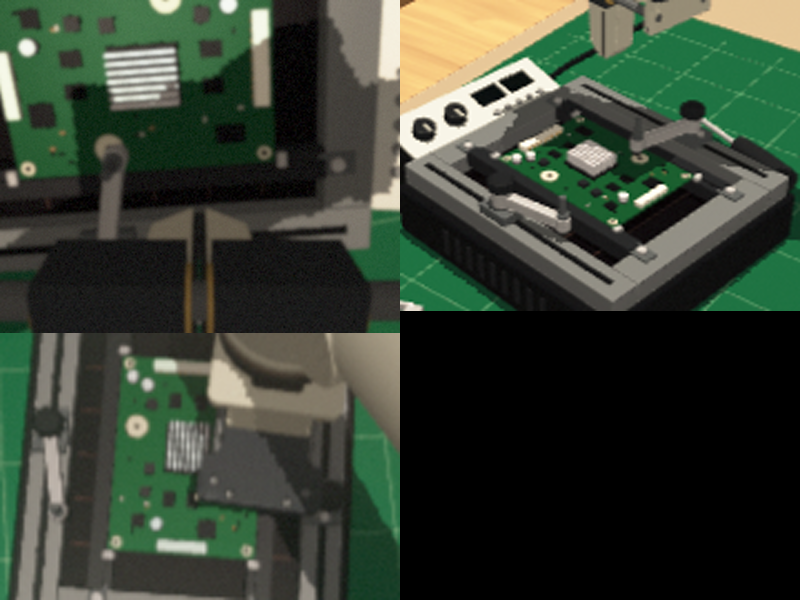

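```bash
python3 -c "
from h import *
f=lambda x,y,z: wz('w10.npz',120+(x+.5)/3-.5,60+(y+.5)/3-.5,z).round(1)
print(f(266,401,106),f(262,414,127),f(256,388,86),f(358,113,86))
T=cams.camera_info('wrist')['T_tool_cam'];c=cams.camera_info('wrist');a=np.load('w10.npz')
def pr(P):
    q=np.linalg.inv(T)@np.r_[a['M'].T@(np.array(P)-a['pos']),1]; u=c['fx']*q[0]/q[2]+c['cx'];v=c['fy']*q[1]/q[2]+c['cy']; return ((u-120+.5)*3-.5,(v-60+.5)*3-.5)
for z in (88,106,127): print(pr((539.2,-28,z)))
print(pr((520.3,-90,106)))
"
```

```text
[546.4 -26.9 106. ] [549.9 -24.1 127. ] [539.3 -27.9  86. ] [590.9  45.7  86. ]
(np.float64(254.6531827529721), np.float64(390.40323296778706))
(np.float64(243.43114840516344), np.float64(409.31554868141563))
(np.float64(228.1634543292123), np.float64(435.0459502854592))
(np.float64(241.32364237499218), np.float64(598.6459709352539))
```

```bash
python3 -c "
from h import *
a=np.load('w10.npz')
p=a['p'][170:230,185:245,::-1]
cv2.imwrite('pics/w10b.png',cv2.resize(cv2.convertScaleAbs(p,alpha=1.6),None,fx=10,fy=10,interpolation=cv2.INTER_CUBIC))
T=cams.camera_info('wrist')['T_tool_cam'];c=cams.camera_info('wrist')
d=a['d'];v,u=np.mgrid[0:384,0:512]
P=np.stack([(u-c['cx'])/c['fx']*d,(v-c['cy'])/c['fy']*d,d],-1)
W=(P@T[:3,:3].T+T[:3,3])@a['M'].T+a['pos']
print(W[184:206:1,196:220:2,2].round(0).astype(int))
np.save('W10.npy',W)
"
```

```text
[[ 86  85  85  85  85  86  85  85  85  85  85  86]
 [ 84  85  84  85  86  86  85  85  86  86  86  86]
 [ 85  87  85  86  87  86  96  96  94  85  85  85]
 [ 86  86  86  85  86  97  99 100  96  95  85  84]
 [ 84  86  85  85  94 101 102 102  99  96  85  85]
 [ 85  86  86  85 100 104 104 104 102  98  93  86]
 [ 86  86  85  85 103 104 104 105 104 101  95  86]
 [ 86  85  84  85 105 107 106 104 104 102  98  86]
 [ 84  84  86 106 107 109 110 108 104 104  99  86]
 [ 85  86  86 104 108 109 110 109 108 106  99  86]
 [ 85  84  85 106 107 110 109 109 108 105 101  86]
 [ 84  85  86 109 110 109 110 108 110 106 102  85]
 [ 85  85  85 109 109 112 112 109 108 105 102  85]
 [ 85  85  85 110 113 115 114 110 109 105  85  85]
 [ 84  85  84 108 117 117 116 111 108 105  86  84]
 [ 86  86  85 109 120 120 118 112 110 104  84  84]
 [ 85  86  86 120 124 121 118 109 109 104  84  85]
 [ 84  85  85 124 125 123 121 110 110  97  86  86]
 [ 85  85  84 126 127 125 121 110 102  98  85  83]
 [ 85  85  85 126 126 126 122 109 105  98  83  84]
 [ 83  83 125 126 126 126 104 106 106  97  85  85]
 [ 86  85 125 126 126 127 106 106 104  96  85  86]]
```

View pics/w10b.png

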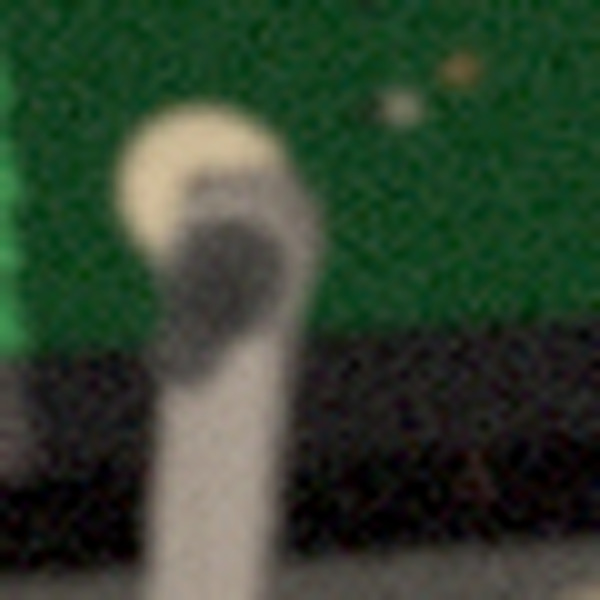

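```bash
cat >> h.py <<'E'
def cloud(f):
    a=np.load(f);T=cams.camera_info('wrist')['T_tool_cam'];c=cams.camera_info('wrist')
    d=a['d'];v,u=np.mgrid[0:384,0:512]
    P=np.stack([(u-c['cx'])/c['fx']*d,(v-c['cy'])/c['fy']*d,d],-1)
    return (P@T[:3,:3].T+T[:3,3])@a['M'].T+a['pos'], d>0
E
python3 -c "
from h import *
W,_=cloud('w10.npz'); b=W[180:215,190:225]
m=(b[...,2]>124); q=b[m]; print(m.sum(),q.mean(0).round(1),q.min(0).round(1),q.max(0).round(1))
m=(b[...,2]>107)&(b[...,2]<112); q=b[m]; print(m.sum(),q.mean(0).round(1),q.min(0).round(1),q.max(0).round(1))
print('px',[ (np.argwhere((b[...,2]>124)).mean(0))+[180,190]])
"
```

```text
51 [550.1 -24.  142.2] [541.9 -32.7 124.6] [606.1  39.9 334.5]
80 [546.3 -28.4 109. ] [539.8 -35.  107. ] [550.7 -24.1 111.9]
px [array([204.17647059, 203.96078431])]
```

```bash
python3 -c "
from h import *
W,_=cloud('w10.npz'); b=W[180:215,190:225]
m=(b[...,2]>124)&(b[...,2]<129); q=b[m]; print(m.sum(),np.median(q,0).round(1),q.mean(0).round(1),q.min(0).round(1),q.max(0).round(1))
u=(np.argwhere(m).mean(0))+[180,190];print(u,wz('w10.npz',u[1],u[0],127))
W3,_=cloud('w1.npz');
for k in ('w1.npz','w2.npz'):
  W3,_=cloud(k); m=(W3[...,2]>123)&(W3[...,2]<130)&(abs(W3[...,0]-570)<25)&(abs(W3[...,1]+135)<25); print(k,m.sum(),np.median(W3[m],0).round(1))
W3,_=cloud('w1.npz'); m=(W3[...,2]>118)&(W3[...,2]<123)&(abs(W3[...,0]-520)<25)&(abs(W3[...,1]+90)<25); print('knob',m.sum(),W3[m].mean(0) if m.any() else 0, W3[m].max(0), W3[m].min(0))
"
```

```text
47 [545.3 -29.4 125.8] [545.3 -29.5 125.9] [541.9 -32.7 124.6] [548.2 -26.8 127. ]
[204.34042553 203.68085106] [545.61775719 -29.11910067 127.        ]
w1.npz 37 [ 570.1 -135.4  125.9]
w2.npz 65 [ 570.2 -135.5  125.9]
knob 236 [524.09820138 -92.00262415 119.67782666] [532.89740952 -80.52284966 121.50226589] [ 513.15865727 -103.54732115  118.03315679]
```

Request:
apply_moves([
  [0, [0, -0.005, -0.002], 0],
  [0, [0, -0.005, -0.001], 0],
  [0, [0.015, 0, 0], 0],
  [0, [0.02, 0, 0], 0],
  [0, [0.015, 0, 0], 0],
  [0, [0.01, 0, 0], 0],
  [0, [0.003, 0, 0], 0],
  [0, [0, 0, 0], 0],
])

```text
time: 10.07
tool_pos: [568.0, -39.5, 103.2]
tool_rot: [1.344, 1.095, -1.387]
wrist_force: [-0.3, 0.4, -0.2]
gripper_width: 0.4
```

```bash
python3 look.py 11
```

```text
[568.  -39.5 103.2] ny [ 0.977 -0.214] nz [-0.213 -0.977] tilt [-1.    -0.012  0.022] q7 -0.68 F [-0.3  0.4 -0.2] t 10.0667
```

Request:
apply_moves([
  [0, [-0.006, 0, 0], 0],
  [0, [-0.003, 0, 0], 0],
  [0, [0, -0.003, -0.001], 0],
  [0, [0, -0.003, -0.001], 0],
  [0, [0, -0.002, 0], 0],
  [0, [0, -0.001, 0], 0],
  [0, [0, 0, 0], 0],
  [0, [0, 0, 0], 0],
])

```text
time: 10.88
tool_pos: [563.1, -35.0, 119.0]
tool_rot: [1.348, 1.087, -1.379]
wrist_force: [0.1, 0.6, -0.2]
gripper_width: 0.2
```

```bash
python3 look.py 12;  python3 -c "
from h import *
W,_=cloud('w12.npz')
m=(W[...,2]>123)&(W[...,2]<128.5)&(abs(W[...,0]-540)<12)&(abs(W[...,1]+29)<10); q=W[m]; print(m.sum(),np.median(q,0))"
```

```text
[563.1 -35.  119. ] ny [ 0.977 -0.214] nz [-0.214 -0.977] tilt [-1.    -0.002  0.021] q7 -0.67 F [ 0.1  0.6 -0.2] t 10.8833
12 [544.93136499 -27.06408664 125.29449372]
```

View pics/w12.png

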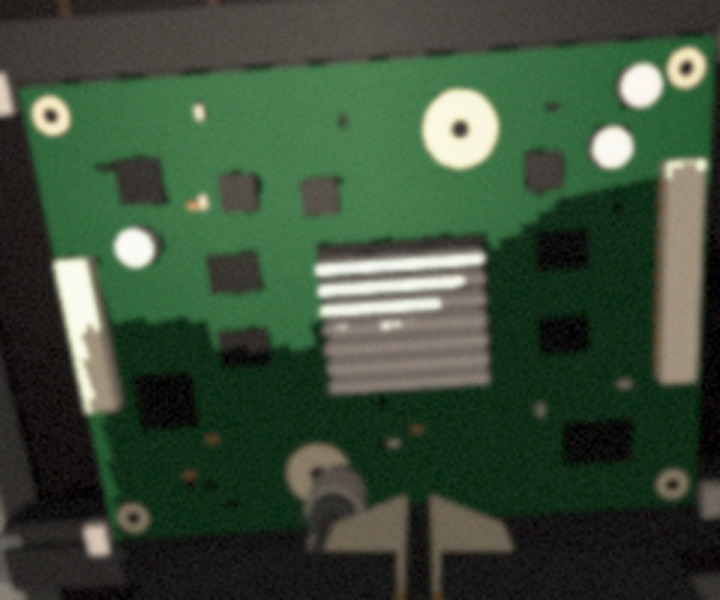

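Request:
apply_moves([
  [0, [0.003, 0, 0], 0],
  [0, [0.002, -0.001, 0], 0],
  [0, [0, -0.002, 0], 0],
  [0, [0, -0.002, 0], 0],
  [0, [0, -0.002, 0], 0],
  [0, [0, -0.001, 0], 0],
  [0, [0, 0, 0], 0],
  [0, [0, 0, 0], 0],
])

```text
time: 11.7
tool_pos: [557.2, -33.1, 114.0]
tool_rot: [1.352, 1.085, -1.376]
wrist_force: [1.3, -0.3, -0.3]
gripper_width: 0.5
```

```bash
python3 look.py 13
```

```text
[557.2 -33.1 114. ] ny [ 0.977 -0.215] nz [-0.215 -0.977] tilt [-1.     0.002  0.019] q7 -0.68 F [ 1.3 -0.3 -0.3] t 11.7
```

View pics/w13.png

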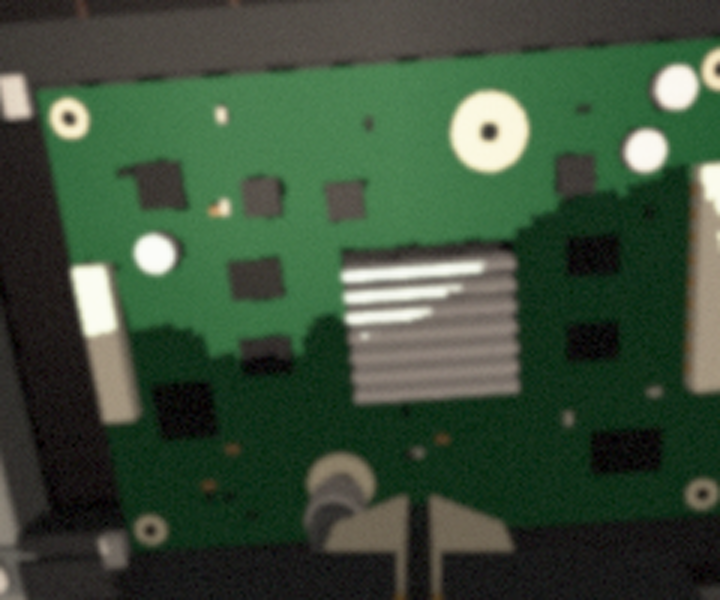

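Request:
apply_moves([
  [0, [0, 0.005, 0], 0],
  [0, [0, 0.006, 0], 0],
  [0, [0, 0.006, 0], 0],
  [0, [0, 0.006, 0], 0],
  [0, [-0.02, 0, 0], 0],
  [0, [-0.025, 0, 0], 0],
  [0, [-0.025, 0, 0], 0],
  [0, [-0.01, 0, 0], 0],
])

```text
time: 12.52
tool_pos: [579.6, -37.8, 191.2]
tool_rot: [1.347, 1.095, -1.386]
wrist_force: [1.6, 0.9, 0.0]
gripper_width: 0.2
```

```bash
python3 look.py 14; cat > foot.py <<'E'
import sys
from h import *
k=sys.argv[1]; x,y=map(float,sys.argv[2:4]); r=float(sys.argv[4])
W,_=cloud(f'w{k}.npz')
m=(W[...,2]>124)&(W[...,2]<129)&(np.hypot(W[...,0]-x,W[...,1]-y)<r); q=W[m]; print("spindle",m.sum(),np.median(q,0).round(1),q.min(0).round(1),q.max(0).round(1))
u=np.argwhere(m).mean(0); print(wz(f'w{k}.npz',u[1],u[0],126.5))
E
python3 foot.py 14 541 -28 14
```

```text
[579.6 -37.8 191.2] ny [ 0.976 -0.215] nz [-0.215 -0.976] tilt [-1.    -0.011  0.019] q7 -0.6 F [1.6 0.9 0. ] t 12.5167
spindle 41 [540.2 -28.  125.7] [537.1 -30.9 124.1] [543.  -25.1 127.8]
[540.44121206 -27.52594603 126.5       ]
```

View pics/w14.png

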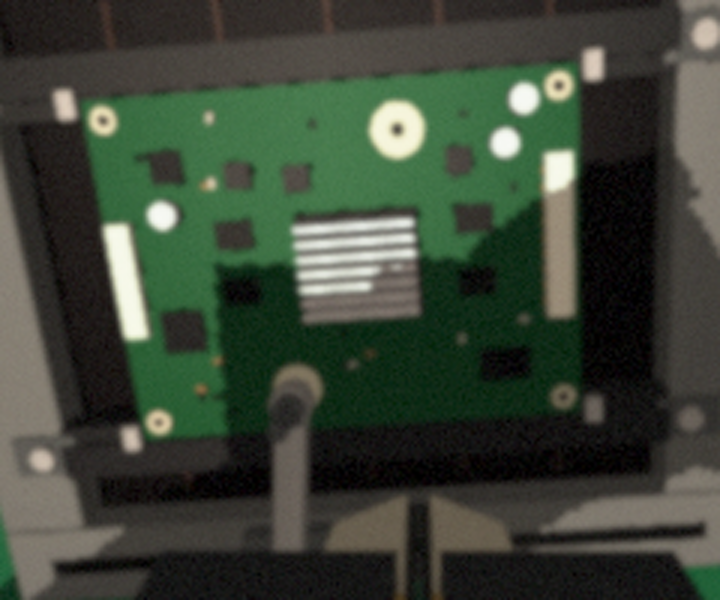

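Request:
apply_moves([
  [0, [-0.001, -0.012, -0.021], 0],
  [0, [-0.001, -0.012, -0.021], 0],
  [0, [-0.001, -0.012, -0.021], 0],
  [0, [-0.001, -0.012, -0.021], 0],
  [0, [-0.001, -0.012, -0.021], 0],
  [0, [-0.001, -0.012, -0.021], 0],
  [0, [-0.001, -0.012, -0.021], 0],
  [0, [-0.001, -0.012, -0.021], 0],
])

```text
time: 13.33
tool_pos: [514.5, 140.7, 179.0]
tool_rot: [1.342, 1.094, -1.419]
wrist_force: [0.2, -0.2, 0.3]
gripper_width: 0.3
```

Request:
apply_moves([
  [0, [0, 0, 0], 7],
  [0, [0, 0, 0], 7],
  [0, [0, 0, 0], 7],
  [0, [0, 0, 0], 7],
  [0, [0, 0, 0], 7],
  [0, [0, 0, 0], 7],
  [0, [0, 0, 0], 7],
  [0, [0, 0, 0], 7],
])

```text
time: 14.0
tool_pos: [502.0, 145.6, 164.3]
tool_rot: [1.963, 0.338, -2.094]
wrist_force: [-1.5, -0.1, 0.9]
gripper_width: 0.3
```

Request:
apply_moves([
  [0, [0, 0, 0], 7],
  [0, [0, 0, 0], 7],
  [0, [0, 0, 0], 4],
  [0, [0, 0, 0], 0],
  [0, [0, 0, 0], 0],
  [0, [0, 0, 0], 0],
  [0, [0, 0, 0], 0],
  [0, [0, 0, 0], 0],
])

```text
time: 14.67
tool_pos: [495.0, 141.5, 153.0]
tool_rot: [2.108, -0.009, -2.28]
wrist_force: [0.3, 0.6, -0.2]
gripper_width: 0.5
```

```bash
python3 look.py 15; python3 foot.py 15 525 107 25; python3 -c "
from h import *
W,_=cloud('w15.npz')
m=(W[...,2]>118)&(W[...,2]<123)&(abs(W[...,0]-591)<25)&(abs(W[...,1]-111)<25); q=W[m]; print('knob',m.sum(),q.mean(0),q.min(0),q.max(0))"
```

```text
[495.  141.5 153. ] ny [ 0.023 -0.999] nz [-0.997 -0.02 ] tilt [-0.997  0.029  0.078] q7 -2.14 F [ 0.3  0.6 -0.2] t 14.6667
spindle 64 [528.3 108.2 126. ] [524.8 105.2 124.1] [530.8 110.9 127.7]
[528.2393868  108.29762253 126.5       ]
knob 996 [592.85440379 111.11952547 119.74971499] [580.83139898  99.51029178 118.00413644] [604.60891958 122.29472408 122.69690487]
```

View pics/l15.png

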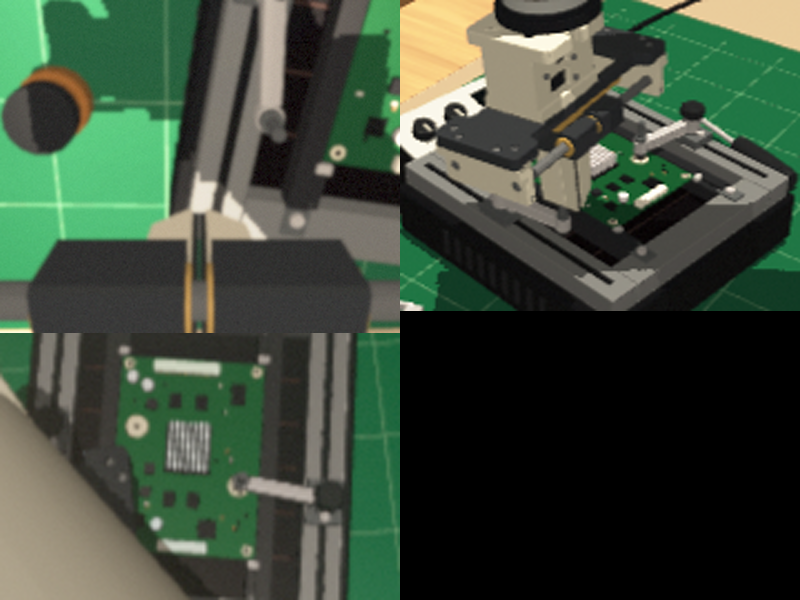

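Request:
apply_moves([
  [0, [0, 0, -0.01], 0],
  [0, [0, 0, -0.01], 0],
  [0, [0, 0, -0.009], 0],
  [0, [0.006, 0, -0.002], 0],
  [0, [0.01, 0, 0], 0],
  [0, [0.01, 0, 0], 0],
  [0, [0.003, 0, 0], 0],
  [0, [0, 0, 0], 0],
])

```text
time: 15.48
tool_pos: [528.5, 140.9, 118.5]
tool_rot: [2.112, -0.01, -2.279]
wrist_force: [-0.2, 0.0, -0.6]
gripper_width: 0.5
```

```bash
python3 look.py 16; python3 foot.py 16 528 108 10
```

```text
[528.5 140.9 118.5] ny [ 0.021 -0.999] nz [-0.997 -0.019] tilt [-0.997  0.028  0.076] q7 -2.16 F [-0.2  0.  -0.6] t 15.4833
  return _methods._mean(a, axis=axis, dtype=dtype,
  ret = um.true_divide(
Traceback (most recent call last):
  File "foot.py", line 5, in <module>
    m=(W[...,2]>124)&(W[...,2]<129)&(np.hypot(W[...,0]-x,W[...,1]-y)<r); q=W[m]; print("spindle",m.sum(),np.median(q,0).round(1),q.min(0).round(1),q.max(0).round(1))
                                                                                                                                 ~~~~~^^^
ValueError: zero-size array to reduction operation minimum which has no identity
```

View pics/l16.png

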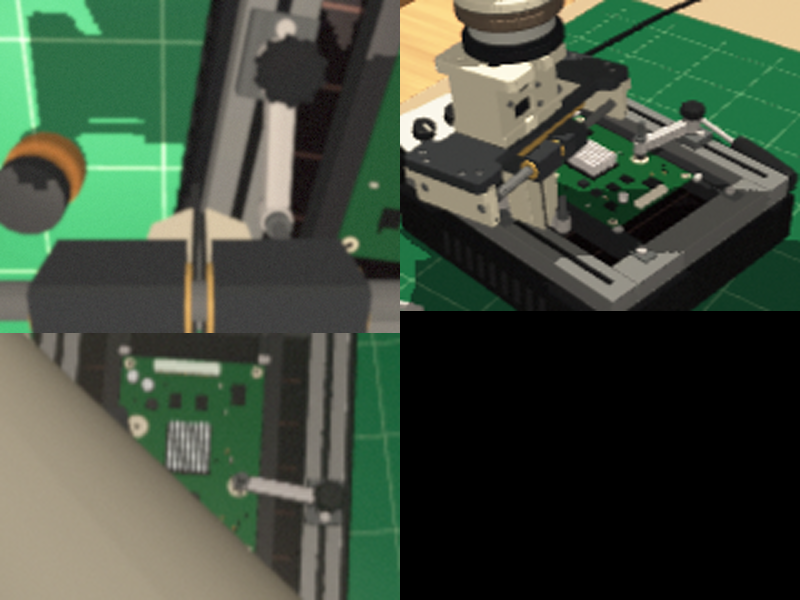

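Request:
apply_moves([
  [0, [0.003, 0.003, 0], 0],
  [0, [0.002, 0.004, 0], 0],
  [0, [0, 0.004, 0], 0],
  [0, [0, 0.003, 0], 0],
  [0, [0, 0.003, 0], 0],
  [0, [0, 0.0045, 0.001], -4],
  [0, [0, 0.0055, 0.001], -4],
  [0, [0, 0, 0], 0],
])

```text
time: 16.3
tool_pos: [529.1, 113.3, 117.8]
tool_rot: [2.048, 0.154, -2.2]
wrist_force: [-1.3, 1.4, -0.2]
gripper_width: 0.4
```

```bash
python3 look.py 17
```

```text
[529.1 113.3 117.8] ny [ 0.165 -0.986] nz [-0.984 -0.164] tilt [-0.997  0.015  0.073] q7 -1.98 F [-1.3  1.4 -0.2] t 16.3
```

View pics/l17.png

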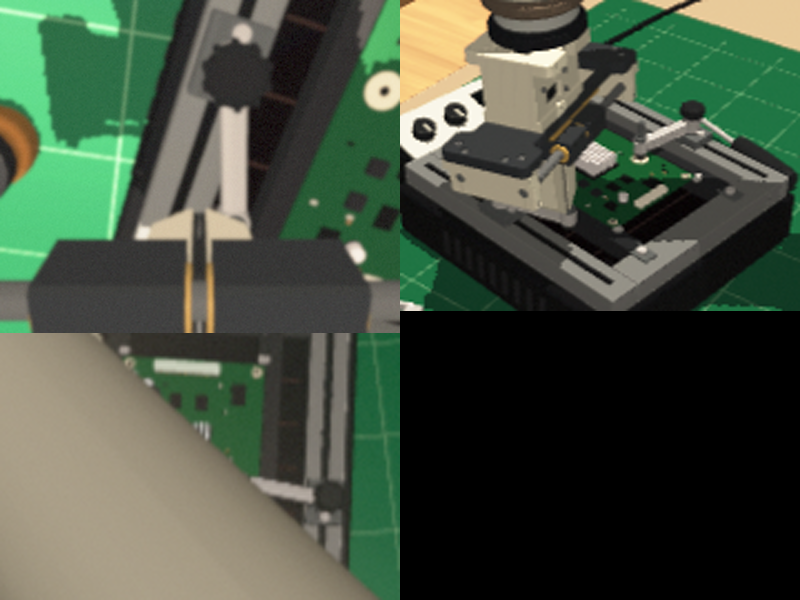

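Request:
apply_moves([
  [0, [0.002, 0.0055, 0.002], -5.5],
  [0, [0.002, 0.0055, 0.002], -5.5],
  [0, [0.001, 0.0055, 0.0015], -5],
  [0, [0, 0.0055, 0.0015], -5],
  [0, [0, 0.0055, 0.0015], -5],
  [0, [0, 0.0055, 0.0015], -5],
  [0, [0, 0.0055, 0.0015], -5],
  [0, [0, 0, 0], 0],
])

```text
time: 17.12
tool_pos: [534.6, 81.5, 117.2]
tool_rot: [1.675, 0.755, -1.809]
wrist_force: [-0.5, -0.5, 0.6]
gripper_width: 0.8
```

```bash
python3 look.py 18
```

```text
[534.6  81.5 117.2] ny [ 0.726 -0.687] nz [-0.685 -0.726] tilt [-0.997 -0.033  0.063] q7 -1.36 F [-0.5 -0.5  0.6] t 17.1167
```

View pics/l18.png

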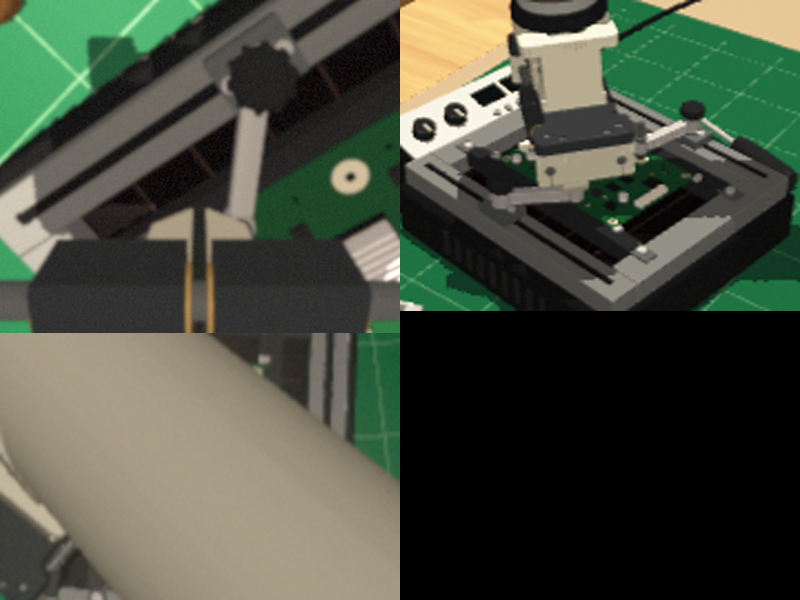

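Request:
apply_moves([
  [0, [0.001, 0.0055, 0.0025], -4],
  [0, [0.001, 0.0055, 0.0025], -4],
  [0, [0.001, 0.0055, 0.002], -4],
  [0, [0, 0.0055, 0.002], -4],
  [0, [0, 0.0055, 0.002], -4],
  [0, [0, 0.0055, 0.002], -4],
  [0, [0, 0.004, 0.001], -4],
  [0, [0, 0, 0], 0],
])

```text
time: 17.93
tool_pos: [557.4, 58.1, 117.0]
tool_rot: [1.347, 1.095, -1.462]
wrist_force: [-0.4, -1.2, 2.5]
gripper_width: 0.6
```

```bash
python3 look.py 19
```

```text
[557.4  58.1 117. ] ny [ 0.964 -0.261] nz [-0.259 -0.965] tilt [-0.998 -0.056  0.039] q7 -0.88 F [-0.4 -1.2  2.5] t 17.9333
```

View pics/l19.png

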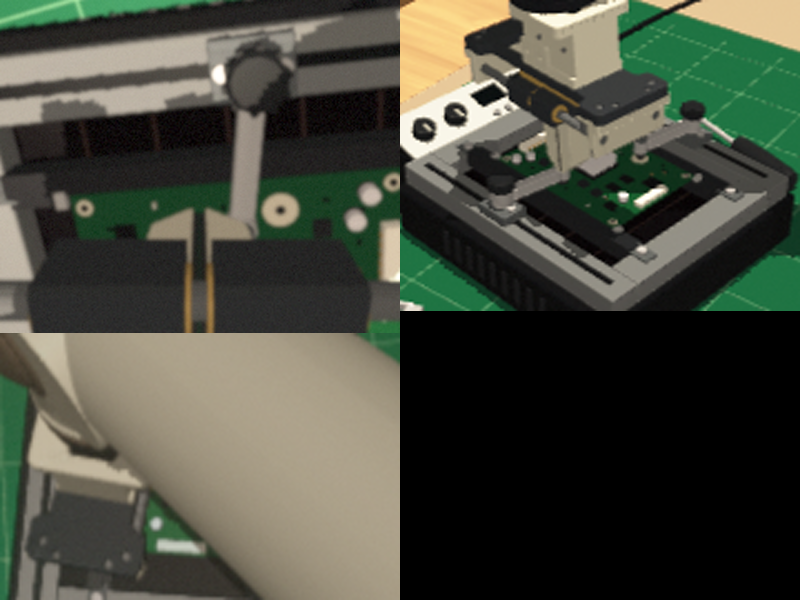

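Request:
apply_moves([
  [0, [0.002, 0.004, 0.001], -3],
  [0, [0.001, 0.004, 0.001], -3],
  [0, [0, 0.003, 0.001], -2],
  [0, [0, 0.002, 0], 0],
  [0, [0, 0.001, 0], 0],
  [0, [0, 0, 0], 0],
  [0, [0, 0, 0], 0],
  [0, [0, 0, 0], 0],
])

```text
time: 18.75
tool_pos: [569.7, 53.8, 116.5]
tool_rot: [1.253, 1.163, -1.368]
wrist_force: [-0.1, -0.5, 2.2]
gripper_width: 0.0
```

```bash
python3 look.py 20
```

```text
[569.7  53.8 116.5] ny [ 0.989 -0.134] nz [-0.132 -0.991] tilt [-0.998 -0.058  0.037] q7 -0.76 F [-0.1 -0.5  2.2] t 18.75
```

View pics/w20.png

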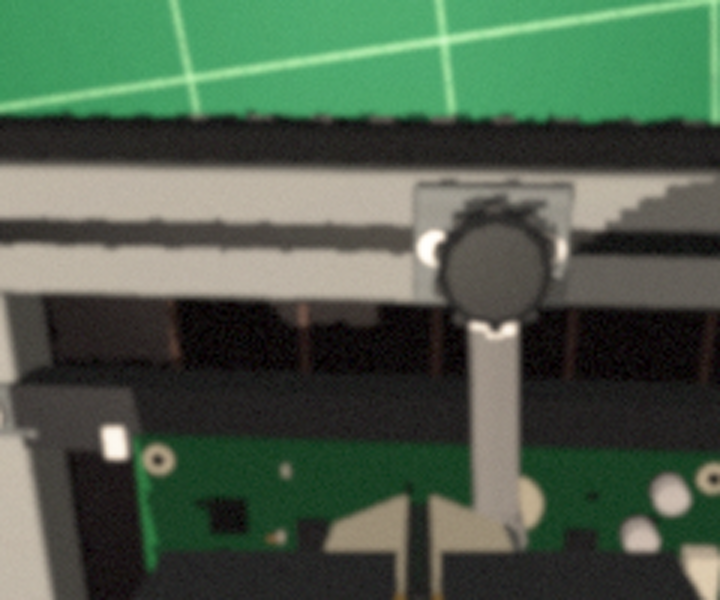

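Request:
apply_moves([
  [0, [0, -0.005, 0], 0],
  [0, [0, -0.006, 0], 0],
  [0, [0, -0.006, 0], 0],
  [0, [0, -0.006, 0], 0],
  [0, [-0.02, 0, 0], 0],
  [0, [-0.025, 0, 0], 0],
  [0, [-0.02, 0, 0], 0],
  [0, [0, 0, 0], 0],
])

```text
time: 19.57
tool_pos: [543.2, 60.3, 182.1]
tool_rot: [1.248, 1.17, -1.371]
wrist_force: [1.1, 0.7, 0.0]
gripper_width: 0.4
```

```bash
python3 look.py 21;python3 foot.py 21 589 46 14
```

```text
[543.2  60.3 182.1] ny [ 0.989 -0.131] nz [-0.129 -0.991] tilt [-0.997 -0.065  0.037] q7 -0.72 F [1.1 0.7 0. ] t 19.5667
spindle 43 [586.9  47.1 126. ] [584.   44.6 124. ] [589.8  49.6 127.6]
[586.81089548  47.3825519  126.5       ]
```

View pics/w21.png

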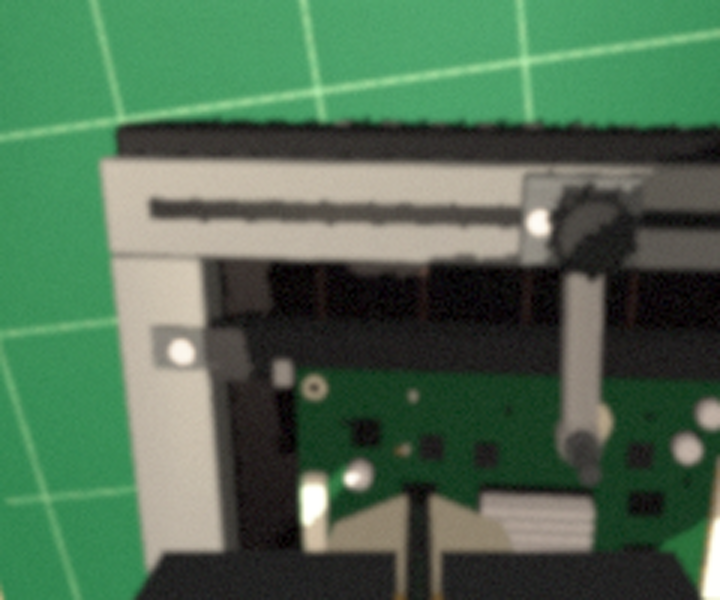

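Request:
apply_moves([
  [0, [0.012, 0, 0], 0],
  [0, [0.015, 0, 0], 0],
  [0, [0.013, 0, 0], 0],
  [0, [0.008, 0, 0], 0],
  [0, [0.003, 0, 0], 0],
  [0, [0, 0, 0], 0],
  [0, [0, 0, 0], 0],
  [0, [0, 0, 0], 0],
])

```text
time: 20.38
tool_pos: [531.2, 56.0, 116.0]
tool_rot: [1.237, 1.18, -1.385]
wrist_force: [0.3, -0.0, 0.5]
gripper_width: 0.8
```

Request:
apply_moves([
  [0, [0, 0.007, 0], 0],
  [0, [0, 0.008, -0.001], 0],
  [0, [0, 0.008, -0.001], 0],
  [0, [0, 0.006, 0], 0],
  [0, [0, 0.004, 0], 0],
  [0, [0, 0.002, 0], 0],
  [0, [0, 0, 0], 0],
  [0, [0, 0, 0], 0],
])

```text
time: 21.05
tool_pos: [572.0, 53.6, 115.0]
tool_rot: [1.24, 1.178, -1.383]
wrist_force: [-1.5, -0.4, 1.2]
gripper_width: 0.1
```

Request:
apply_moves([
  [0, [0, 0.001, 0], 0],
  [0, [0, 0.001, 0], 0],
  [0, [0, 0, 0], 0],
  [0, [0, 0, 0], 0],
  [0, [0, 0, 0], 0],
  [0, [0, 0, 0], 0],
  [0, [0, 0, 0], 0],
  [0, [0, 0, 0], 0],
])

```text
time: 21.72
tool_pos: [573.1, 53.4, 115.1]
tool_rot: [1.239, 1.178, -1.383]
wrist_force: [-1.5, -0.6, 1.0]
gripper_width: 0.3
```

Request:
apply_moves([
  [0, [0, -0.005, 0], 0],
  [0, [0, -0.006, 0], 0],
  [0, [0, -0.006, 0], 0],
  [0, [0, -0.006, 0], 0],
  [0, [-0.02, 0, 0], 0],
  [0, [-0.025, 0, 0], 0],
  [0, [-0.025, 0, 0], 0],
  [0, [0, 0, 0], 0],
])

```text
time: 22.38
tool_pos: [550.1, 59.0, 187.3]
tool_rot: [1.234, 1.182, -1.385]
wrist_force: [0.3, 0.7, 0.5]
gripper_width: 0.4
```

```bash
python3 look.py 22;python3 foot.py 22 590 46 14
```

```text
[550.1  59.  187.3] ny [ 0.988 -0.13 ] nz [-0.127 -0.991] tilt [-0.996 -0.084  0.041] q7 -0.71 F [0.3 0.7 0.5] t 22.3833
spindle 42 [592.8  46.9 126.1] [590.2  43.8 124.1] [595.3  49.8 127.5]
[592.78036315  47.04767586 126.5       ]
```

View pics/w22.png

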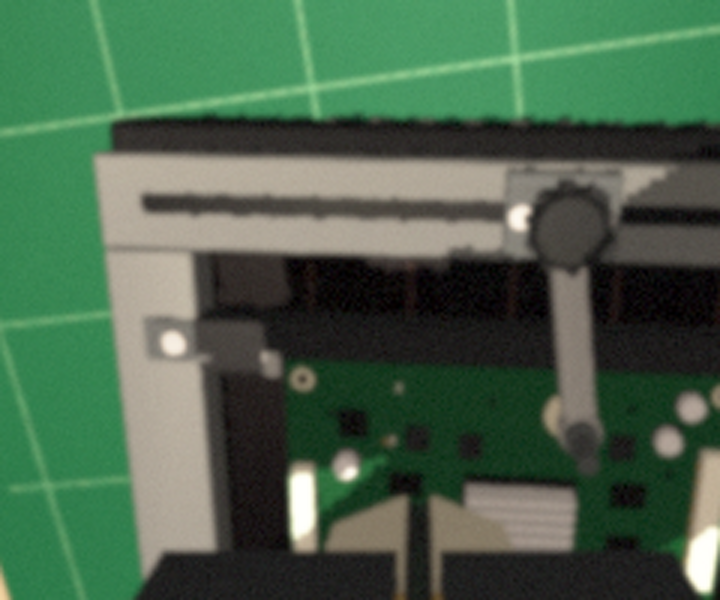

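Request:
apply_moves([
  [0, [-0.02, 0, 0], 0],
  [0, [-0.02, 0, 0], 0],
  [0, [-0.01, 0, 0.02], 0],
  [0, [0, 0, 0.035], 0],
  [0, [0, 0, 0.035], 0],
  [0, [0, 0, 0.035], 0],
  [0, [0, 0, 0.035], 0],
  [0, [0, 0, 0.035], 0],
])

```text
time: 23.2
tool_pos: [520.9, -130.8, 233.4]
tool_rot: [1.21, 1.209, -1.385]
wrist_force: [-0.6, 0.1, 0.3]
gripper_width: 0.4
```

Request:
apply_moves([
  [0, [0, -0.01, 0.035], 0],
  [0, [0, -0.01, 0.035], 0],
  [0, [0, -0.01, 0.035], 0],
  [0, [0, -0.01, 0.035], 0],
  [0, [0, 0, 0.02], 0],
  [0, [0, 0, 0], 0],
  [0, [0, 0, 0], 0],
  [0, [0, 0, 0], 0],
])

```text
time: 23.87
tool_pos: [449.0, -302.9, 232.5]
tool_rot: [1.217, 1.216, -1.408]
wrist_force: [0.5, -0.3, -0.5]
gripper_width: 0.5
```

```bash
python3 look.py 23; python3 - <<'E'
import cv2
p=cv2.imread("pics/top_23.png")[150:250,200:350]
a=cv2.resize(p,None,fx=5,fy=5,interpolation=cv2.INTER_CUBIC)
cv2.imwrite("pics/top23z.png",a)
p=cv2.imread("pics/side_23.png")[140:260,170:350]
cv2.imwrite("pics/side23z.png",cv2.resize(p,None,fx=4.4,fy=4.4,interpolation=cv2.INTER_CUBIC))
E
```

```text
[ 449.  -302.9  232.5] ny [ 0.984 -0.127] nz [-0.123 -0.992] tilt [-0.992 -0.122  0.037] q7 -0.0 F [ 0.5 -0.3 -0.5] t 23.8667
```

View pics/top23z.png

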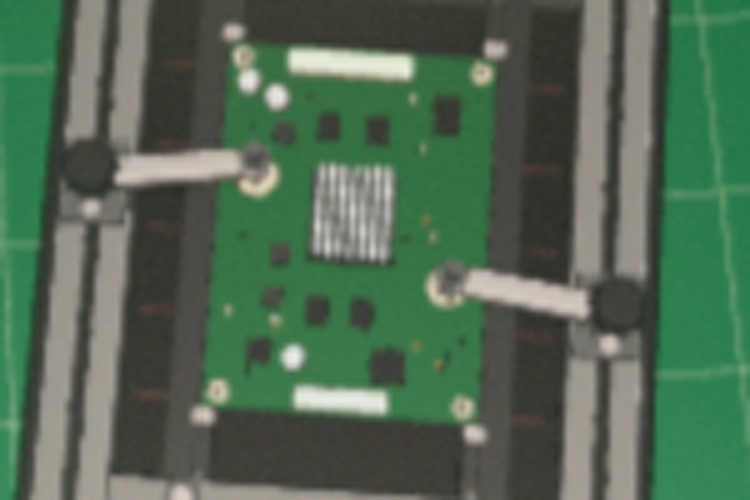

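View pics/side23z.png

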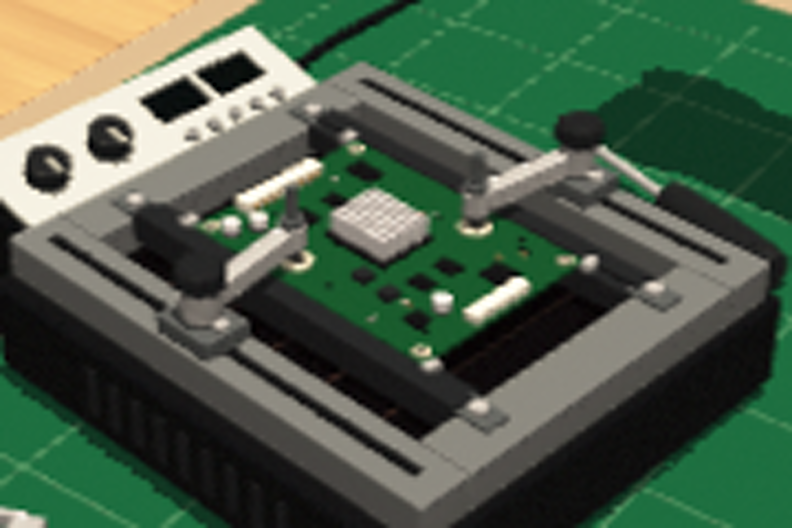

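```bash
python3 - <<'E'
from h import *
T=lambda x,y:(200+(x+.5)/5-.5,150+(y+.5)/5-.5)
for n,x,y,pd in (("L",255,159,(257,175)),("R",453,279,(447,286))):
    print(n,onz("top",*T(x,y),107).round(1), onz("top",*T(*pd),86).round(1))
S=lambda x,y:(170+(x+.5)/4.4-.5,140+(y+.5)/4.4-.5)
print("side spindle tops", onz("side",*S(293,188),127).round(1), onz("side",*S(479,154),127).round(1), "pads",onz("side",*S(296,260),86).round(1),onz("side",*S(475,225),86).round(1))
p,d=cams.grab_frame("top");c=cams.camera_info("top");v,u=np.mgrid[0:384,0:512]
P=np.stack([(u-c['cx'])/c['fx']*d,(v-c['cy'])/c['fy']*d,d],-1)@R.from_rotvec(c["orientation"]).as_matrix().T+c["eye"]
for x,y in ((591,46),(540,-28)):
    m=(P[...,2]>100)&(P[...,2]<132)&(np.hypot(P[...,0]-x,P[...,1]-y)<10); print(m.sum(),P[m].mean(0).round(1),P[m][:,2].max())
E
```

```text
L [591.5  46.5 107. ] [589.4  46.3  86. ]
R [537.6 -27.7 107. ] [538.2 -26.8  86. ]
side spindle tops [591.4  45.2 127. ] [539.3 -29.2 127. ] pads [591.6  43.8  86. ] [540.4 -29.9  86. ]
43 [590.8  48.2 111.4] 129.02824631422175
46 [538.  -28.4 111. ] 129.1264627043072
```

```bash
python3 -c "
from h import *
s=manip.observe();print(s['time'],s['wrist_force'],abs(s['joint_vel']).max()); print(ticket.close_job())"
```

```text
24.0667 [-0.34550801  0.94416126  0.44022986] 0.00727628912805765
the job is handed in; nothing more can be done
None
```

I pushed both hold-down arms round with the shut fingertips, using only the spindles. I then drew the hand back to about 230 mm height, clear of everything, and handed the job in at 24 s. `close_job` gives no verdict, so the result is not confirmed.

My last camera checks of foot centre against pad centre, with the 7 mm limit in mind:

| Side | Wrist camera | Top camera | Side camera |
|---|---|---|---|
| Left | about 2.5 mm, slightly past the pad | about 2 mm | about 1.4 mm |
| Right | about 1 mm | about 1 mm | about 1.3 mm |

- **Left arm:** I stopped the first push about 4 mm short, and the correcting push went about 2 mm past the pad. I left it there because it was well inside the limit.
- **Board:** the pads and board corners were at the same pixels before and after, so I saw no shift.
- **Forces:** wrist readings after each move stayed under about 3 N. At hand-in the arm was still and nothing was touching it.
- **Jar, tweezers and screwdriver:** I kept the hand above them throughout but did not measure their positions at the end.
- **Disagreements:** the top and side cameras differed by up to about 3 mm on single points, so the figures above are good to about 2 mm. My first hand-picked wrist-camera spindle positions were several mm off. I replaced them with depth readings, which matched the 65 mm arm length to within about 2 mm.

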